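# Latch the extractor's filter lid and switch it on at the lever-lock toggle

## Task

The filter in the setter's bench dust extractor has just been changed and its sprung lid stands ajar. Shut the lid and lock it: line the latch wing up with the slot below so that its T-head can pass, press the lid fully down and turn the wing a quarter turn clockwise to its stop. Then switch the extractor on at its lever-lock toggle (lift the spring collar, flip the lever over to the side away from the robot, let the collar drop fully home there), leaving the speed dial and the other things on the bench as they are.

Things in the scene. Friction and masses are not known exactly. Their poses are not given: they have to be found in the camera images.
- unit: bench dust extractor, grey painted steel box 280 x 360 x 120 mm (x, y, z), fixed to the bench. Origin: centre of its underside; x points to its rear (away from the robot), y to its left, z up. Flat top deck 120 mm above the origin. Left half (+y): white filter lid with a black wing latch near the front; right half (-y): control panel with the toggle and, 105 mm behind that, the speed dial
- lid (a joint): hinge of the filter lid (white painted plate 220 x 160 x 5 mm), along its rear edge, parallel to unit y, 190 mm behind the latch axis. 0 rad: flat on the deck; springs hold it ajar at 0.075 rad (14 mm up at the latch). Pressing it down at the latch takes 2 N at first, 7 N when flat; let go unlocked, it springs up; locked, it may rise to about 0.012 rad
- latch (a joint): latch angle, growing clockwise from above. 0: wing and T-head parallel to the slot (unit y), the only angle (within 0.12 rad) at which the head passes; 1.57: locked; stops at -1.1 and 1.62. Stays where left (0.04 N m friction). The head turns freely above the deck, and below it with the lid within 2 mm of flat; from 0.3 rad on it holds the lid, so it may be turned in several grasps
- latch_wing (a point): middle of the black plastic wing of the latch: a bar 40 mm long, 12 mm thick, 22 mm tall, on a round boss 26 mm across, 6 mm high. The point lies on the latch axis 11 mm below the wing's top, 22 mm above the lid's face (147 mm above the unit's origin when the lid is flat). y axis along the wing, z up the latch axis. Below the lid, parallel to the wing, hangs the steel T-head, 30 x 9 x 5 mm
- slot (a point): centre of the latch slot in the deck below the lid, at deck height: 14 mm (unit x) by 34 mm (unit y), through the 4 mm deck. Axes as the unit's
- toggle_pivot (a point): pivot of the lever-lock toggle, 2 mm above the deck in the middle of its steel bushing (22 mm across); axes as the unit's. The lever swings in the unit's x-z plane about this point. Two gate teeth, one on each side of the lever (along y), 8 mm wide along x at the top, rise to 21 mm above the deck; their flanks are parallel to the lever at rest, so the pin must be drawn out along the lever
- lever (a joint): toggle lever. 0 rad: off, leaning 0.35 rad from upright to the unit's front (robot side); 0.70 rad: on, leaning 0.35 rad to the unit's rear. Light friction, no spring. With the collar down its cross pin stands against the gate teeth and a light push moves the lever no more than about 0.06 rad
- collar (a joint): lift of the toggle's spring collar along the lever. 0: down, locked; the pin clears the gate at about 5 mm; firm stop at 7 mm. The spring draws it down with 4 N when down, 9 N when lifted. Let go half-way across, it sits on top of the gate and the switch is not locked
- collar_grip (a point): middle of the knurled aluminium collar, a sleeve 15 mm in diameter and 20 mm long on the lever, 29 mm from the pivot along the lever when down. z axis: up along the lever; y axis: parallel to the lever's pivot axis. Just below the sleeve, 14 to 18 mm from the pivot, is its steel cross pin, 20 mm long along y, 4 mm thick
- lever_tip (a point): rounded end of the lever's steel stem, 9 mm in diameter, 48 mm from the pivot along the lever, standing 9 mm out of the collar when that is down. It does not lift with the collar
- dial_mark (a point): white mark on the top of the black speed dial, 12 mm from its axis; the dial is round, 32 mm across, 16 mm high, and is to be left as set
- ball_vise: ball vise standing on the bench to the right of the unit: rubber foot 116 mm across, steel ball, two jaws with a copper piece, 121 mm high, 2.5 kg. Origin: centre of its underside
- bur_block: pale wooden block 110 x 150 x 35 mm with thin steel burs standing in it to 76 mm height, to the left of the unit. Origin: centre of its underside
- stone_box: clear lidded stone box 45 x 65 x 20 mm standing on the unit's deck, rear right, behind the toggle. Origin: centre of its underside

How it is judged:
By the outcome, as a careful person would: the job done as asked, in the order asked, and still so for the second after the job is handed in, with the robot touching nothing.
It also fails if it takes over 58 s, if anything falls off the work surface, if the arm or the gripper's body presses on something with over 40 N, if the wrist force passes 120 N, or if a joint passes its speed limit or range.

## Robot

A 6-joint arm with a two-finger parallel gripper is mounted at the origin on the work surface. World frame = base frame: x ahead of the robot, y to its left, z up, the work surface at z = 0. Lengths are in m, angles in rad, forces in N, time in s.
With the tool pointing down it reaches from about 0.225 to 0.875 m from the base axis. Payload 3.4 kg.
Tool frame: the origin (TCP) lies at the very end of the fingers, on their centre line; the grasp point (between the pads) lies 19 mm behind it (manip.hold_point_z is the distance from the TCP to the grasp point, in m); z points along the fingers, y is the line along which they close (so a half turn about z gives the same grasp; the last joint's range is limited). The gripper opens to 85 mm and grips with 20 to 120 N. Pads are 22 mm wide; open, the fingers measure 114 mm over their backs; the gripper's body (76 mm by 85 mm) begins 54 mm behind the grasp point. The pads swing forward as they close: fully open they stand 13 mm farther back than shut.
Start: joints at [-1.465, 0.276, 1.505, -0, 1.361, -0.121], TCP at [0.129, -0.56, 0.211] pointing down, gripper open.
Joint ranges: [-2.89, 2.89], [-0.75, 2.08], [0.22, 2.7], [-1.18, 4.32], [0.11, 2.71], [-2.7, 2.7]. Speed limits (rad/s): [2.57, 2.57, 3.14, 3.14, 3.14, 3.14].

## Interface

Orientations are given as a unit quaternion [w, x, y, z].
In Python, from rig import readout, viewer, order, manip gives the robot as it stands. The module is installed in compiled form; this text tells all that it offers.
- The arm moves only by the tool send_rows, never from a script. Its arguments are lists of equal length, an entry for each row: "xyz": the shift along the world's x, y, z in m, a list of three; "delta_rot": the turn, a rotation vector about the world's x, y, z in degrees, a list of three. In form: {"xyz": [[tx, ty, tz], ...], "delta_rot": [[wx, wy, wz], ...]}. A call has 1 to 12 rows; each row shifts and turns the commanded pose from where the row before left it; what a row does not reach is not made up. A row lasts 1/10 s, in which the tool goes at most 50 mm and 8.59 degrees, less where a joint would pass 70% of its speed; a pose out of reach is approached as far as the arm can. A call with a gripper value outside its range is refused whole. "gripper" is the finger opening in m, from 0 to 0.0854, set as the call begins (left out, the last holds). The fingers move at their own pace and stop on an object; "force" is the grip in N (left out, the last holds). Time passes only in rows, so rows that do not move let the fingers close. It gives the time, the measured TCP pose, the force, the opening and the grip force at its end, in the units of the state.
- readout.get_state(): the state, without advancing time (a new reading comes with each control period).
- viewer.get_image(name): name is "scene" or "top" or "wrist"; returns a dict with "color" (480x640x3 uint8, red, green, blue), "depth" (480x640 float32, m along the optical axis (not along the pixel's ray), 0 where there is no reading), "K" (3x3 intrinsics, pixels), "dist" ([k1, k2, p1, p2, k3] as OpenCV has them; the pictures are not rectified), "camera_from_world" (4x4, takes a point from world to camera coordinates). Camera axes: x right, y up, looking along -z (the intrinsics and any distortion apply to the point x, -y, -z); pixel columns grow to the right and rows downward; lengths in m; the calibration is good to about 2 mm. A picture is of the moment at which its call begins.
- order.sign_off(): hands the job in; it is judged then, once.
The state is a dict: "clock": time; "qpos": joint angles; "qd": joint speeds; "effort": joint torques, N m; "position": TCP position; "ee_rot": TCP orientation; "contact_force": force on the tool from outside, world axes, zero at the start; "moment": the same for the moment, N m; "width": finger opening in m; "gripper_force": force on a finger pad.
Only numpy, scipy, OpenCV 4.12 (cv2) and the standard library are available. Lean on these libraries where they do the work, as an engineer would, in place of code of your own. Each camera call takes 0.05 s, during which the arm holds its last target. There are 200 camera calls.

## Working session

There is one attempt and no reset: what is moved stays moved. The work goes in short steps, Python scripts to look and compute and a tool call to move; the robot and the scene stay as the last step left them, time stands still between calls to the robot, and variables do not carry over. Pictures are saved under pics/ and viewed, at most 10 in all, crops included, and the job is handed in when it is done.

Besides the shell and the picture viewer there is one more tool, called after "Emit:" as name(argument=value, ...) on one line, values as JSON. send_rows: Moves the arm, as the interface text tells. Its arguments: {"type":"object","properties":{"xyz":{"type":"array"},"delta_rot":{"type":"array"},"gripper":{"type":"number"},"force":{"type":"number"}},"required":["xyz","delta_rot"]}

```bash
mkdir -p pics; cat > h.py <<'E'
import numpy as np, cv2
from rig import readout, viewer, order, manip
def cap(n):
    im=viewer.get_image(n); return im
def ray(im,u,v):
    p=cv2.undistortPoints(np.array([[[u,v]]],float),np.array(im["K"]),np.array(im["dist"]))[0,0]
    T=np.array(im["camera_from_world"]); R=T[:3,:3]; c=-R.T@T[:3,3]
    return c, R.T@np.array([p[0],-p[1],-1.0])
def onz(im,u,v,z):
    c,d=ray(im,u,v); return c+d*(z-c[2])/d[2]
def proj(im,P):
    T=np.array(im["camera_from_world"]); q=T[:3,:3]@np.array(P,float)+T[:3,3]
    q=np.array([q[0],-q[1],-q[2]])
    return cv2.projectPoints(q[None],np.zeros(3),np.zeros(3),np.array(im["K"]),np.array(im["dist"]))[0].ravel()
def cloud(im):
    h,w=im["depth"].shape; uu,vv=np.meshgrid(np.arange(w),np.arange(h))
    p=cv2.undistortPoints(np.stack([uu,vv],-1).reshape(-1,1,2).astype(float),np.array(im["K"]),np.array(im["dist"])).reshape(h,w,2)
    d=im["depth"]; c=np.stack([p[...,0]*d,-p[...,1]*d,-d],-1)
    T=np.array(im["camera_from_world"]); return (c-T[:3,3])@T[:3,:3]
def tri(a,b):
    (c1,d1),(c2,d2)=a,b
    s=np.linalg.lstsq(np.stack([d1,-d2],1),c2-c1,rcond=None)[0]
    p,q=c1+s[0]*d1,c2+s[1]*d2
    return (p+q)/2,np.linalg.norm(p-q)
E
python3 - <<'E'
from h import *
import pickle
s=readout.get_state();print({k:np.round(v,3) for k,v in s.items()},manip.hold_point_z)
ims={n:cap(n) for n in("scene","top")}
pickle.dump(ims,open("i0.pkl","wb"))
for n,i in ims.items():
    cv2.imwrite(f"pics/{n}0.png",i["color"][...,::-1]); T=i["camera_from_world"];print(n,np.round(-T[:3,:3].T@T[:3,3],3),i["K"][0,0],i["dist"])
E
```

```text
{'clock': np.float64(0.0), 'qpos': array([-1.465,  0.277,  1.506, -0.   ,  1.361, -0.121]), 'qd': array([ 0.001, -0.001,  0.   ,  0.   , -0.001, -0.002]), 'effort': array([ 1.0000e-03, -4.1677e+01, -2.4580e+01, -0.0000e+00,  1.1000e-02,
       -0.0000e+00]), 'position': array([ 0.129, -0.56 ,  0.21 ]), 'ee_rot': array([-0.001,  0.994,  0.113, -0.   ]), 'contact_force': array([-0.085, -0.03 ,  0.166]), 'moment': array([-0.003,  0.023,  0.049]), 'gripper_force': np.float64(0.0), 'width': np.float64(0.085)} 0.0187
scene [ 1.158 -0.55   1.101] 565.6669606384124 [-0.00514449  0.          0.          0.          0.        ]
top [0.509 0.063 1.04 ] 464.6993677270673 [0.00050157 0.         0.         0.         0.        ]
```

```bash
sleep 1
```

```text
(no output)
```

View pics/top0.png

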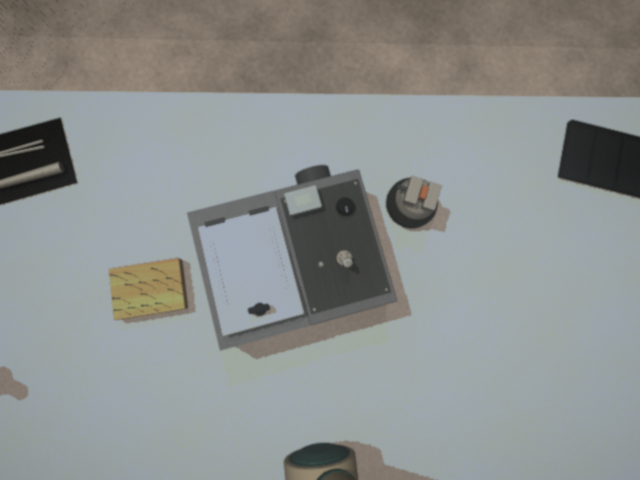

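View pics/scene0.png

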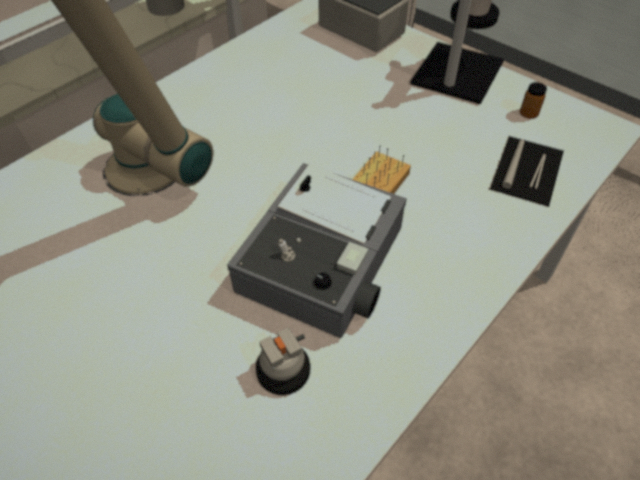

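Top view shows the unit yawed about 15°, the latch at about (259,309), the toggle at (346,260) and the dial at (346,207). The scene view shows the toggle at about (287,250) and the latch at (305,185).

```bash
python3 - <<'E'
from h import *
import pickle
ims=pickle.load(open("i0.pkl","rb")); im=ims["top"]; P=cloud(im); Z=P[...,2]
m=((Z>0.112)&(Z<0.128)).astype(np.uint8); m[:, :185]=0; m[:,405:]=0; m[:160]=0;m[360:]=0
pts=P[((Z>0.105)&(Z<0.15))&(np.arange(640)[None]>185)&(np.arange(640)[None]<380)&(np.arange(480)[:,None]>160)&(np.arange(480)[:,None]<360)]
P2=P[(m>0)]
print(np.median(P2[:,2]))
r=cv2.minAreaRect((P2[:,:2]*1000).astype(np.float32));print(r, cv2.boxPoints(r))
for u,v in[(219,349),(397,302),(360,170),(188,212)]: print(onz(im,u,v,.12).round(4))
# latch mask: dark on white
g=im["color"].max(2)
sub=np.zeros_like(g);sub[290:330,235:290]=1
mm=(g<70)&(sub>0); v,u=np.nonzero(mm);print("latch px",u.mean(),v.mean(),len(u)); print(np.c_[u,v].min(0),np.c_[u,v].max(0))
(c,sz,a)=cv2.minAreaRect(np.c_[u,v].astype(np.float32));print(c,sz,a)
print(onz(im,u.mean(),v.mean(),.16),np.percentile(Z[mm],[5,50,95]))
print("toggle",onz(im,346,260,.155)); 
for uv in[(346,260),(346,207),(259,309),(321,264)]: print(uv,P[uv[1],uv[0]].round(4))
E
```

```text
0.11959980415466415
((611.27294921875, 42.578125), (280.3756408691406, 434.6824645996094), 14.893209457397461) [[ 419.93387  216.58728]
 [ 531.65515 -203.49268]
 [ 802.61206 -131.43103]
 [ 690.89075  288.64893]]
[0.422  0.2161 0.12  ]
[ 0.5095 -0.131   0.12  ]
[ 0.7779 -0.0629  0.12  ]
[0.6899 0.2838 0.12  ]
latch px 259.05405405405406 309.0337837837838 148
[249 304] [268 314]
(258.5, 309.0) (10.0, 19.0) 90.0
[0.49794517 0.13690833 0.16      ] [0.1436495  0.16520846 0.16801538]
toggle [ 0.58971367 -0.02767268  0.155     ]
(346, 260) [ 0.5893 -0.0272  0.1591]
(346, 207) [ 0.6977 -0.0315  0.1338]
(259, 309) [0.4981 0.1364 0.1678]
(321, 264) [0.5846 0.0189 0.1254]
```

Emit:
send_rows(xyz=[[0.018,0.034,0.014],[0.018,0.034,0.014],[0.018,0.034,0.014],[0.018,0.034,0.014],[0.018,0.034,0.014],[0.018,0.034,0.014],[0.018,0.034,0.014],[0.018,0.034,0.014],[0.018,0.034,0.01],[0.018,0.034,0.01],[0.018,0.034,0.01],[0.018,0.034,0.01]], delta_rot=[[0,0,0],[0,0,0],[0,0,0],[0,0,0],[0,0,0],[0,0,0],[0,0,0],[0,0,0],[0,0,0],[0,0,0],[0,0,0],[0,0,0]])

```text
clock: 1.3
position: [0.3455, -0.1507, 0.363]
ee_rot: [0.0, 0.994, 0.113, -0.0]
contact_force: [0.9, -0.8, 0.1]
width: 0.0853
gripper_force: 0.0
```

Emit:
send_rows(xyz=[[0.018,0.034,0],[0.018,0.034,0],[0.018,0.034,0],[0.018,0.034,0],[0.018,0.034,0],[0.018,0.034,0],[0,0,0]], delta_rot=[[0,0,0],[0,0,0],[0,0,0],[0,0,0],[0,0,0],[0,0,0],[0,0,0]])

```text
clock: 2.0
position: [0.4546, 0.0554, 0.3618]
ee_rot: [-0.001, 0.993, 0.116, -0.0]
contact_force: [-0.3, -0.5, -0.3]
width: 0.0853
gripper_force: 0.0
```

```bash
python3 - <<'E'
from h import *
import pickle
s=readout.get_state();print(s["clock"],s["position"],s["ee_rot"],s["qpos"].round(3) if hasattr(s["qpos"],"round") else s["qpos"])
i=cap("wrist");pickle.dump(i,open("w1.pkl","wb"))
cv2.imwrite("pics/w1.png",i["color"][...,::-1]); T=i["camera_from_world"];print(np.round(-T[:3,:3].T@T[:3,3],3),T[:3,:3].round(2),i["K"])
for p in [(.498,.137,.163),(.587,-.028,.15)]: print(proj(i,p))
E
```

```text
2.0 [0.45461786 0.05541319 0.36183892] [-1.19817266e-03  9.93250773e-01  1.15980136e-01 -2.73525908e-04] [-0.033  0.044  1.429  0.002  1.669  1.306]
[0.537 0.075 0.526] [[ 0.23 -0.97 -0.  ]
 [ 0.92  0.22 -0.33]
 [ 0.32  0.07  0.94]] [[366.61086214   0.         320.4554867 ]
 [  0.         366.61086214 240.94545552]
 [  0.           0.           1.        ]]
[248.95522286 139.53950249]
[440.66272217  84.76439428]
```

View image.

View pics/w1.png

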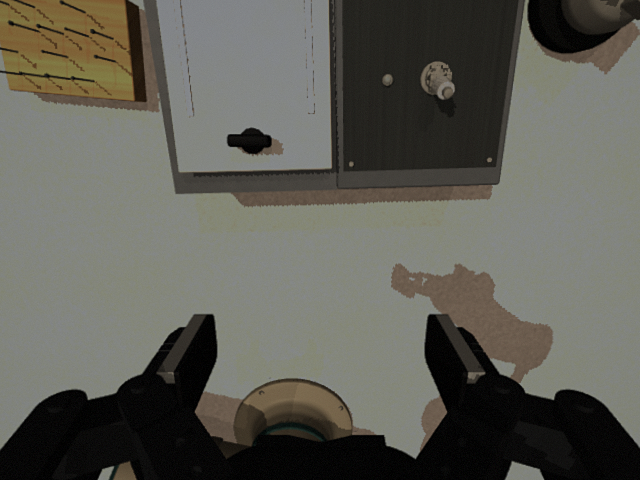

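Wrist view: wing at (250,141), roughly along image x (near slot direction), toggle at (440,82) with its tip at (446,90). Going closer for an accurate measurement.

Emit:
send_rows(xyz=[[0.03,0.005,-0.03],[0.03,0.005,-0.03],[0.03,0.005,-0.03],[0,0,0],[0,0,0]], delta_rot=[[0,0,0],[0,0,0],[0,0,0],[0,0,0],[0,0,0]])

```text
clock: 2.55
position: [0.5424, 0.0655, 0.2718]
ee_rot: [0.0, 0.994, 0.113, -0.002]
contact_force: [-0.1, 0.6, 0.8]
width: 0.0852
gripper_force: 0.0
```

```bash
python3 - <<'E'
from h import *
import pickle
s=readout.get_state();print(s["clock"],s["position"])
i=cap("wrist");pickle.dump(i,open("w2.pkl","wb"))
P=cloud(i);c=i["color"]
a=proj(i,(.498,.137,.163));b=proj(i,(.587,-.028,.15));print(a,b)
def crop(p,r=55):
    u,v=int(p[0]),int(p[1]);u=min(max(u,r),640-r);v=min(max(v,r),480-r)
    return cv2.resize(c[v-r:v+r,u-r:u+r,::-1],(400,400),interpolation=cv2.INTER_CUBIC),(u-r,v-r)
A,oa=crop(a);B,ob=crop(b);print(oa,ob,"scale",400/110)
o=np.hstack([A,B]);cv2.imwrite("pics/w2c.png",np.clip(o*1.6,0,255).astype(np.uint8))
E
```

```text
2.55 [0.54243542 0.06550694 0.27184815]
[221.9491398  260.64111561] [449.4541994  196.02928572]
(166, 205) (394, 141) scale 3.6363636363636362
```

View pics/w2c.png

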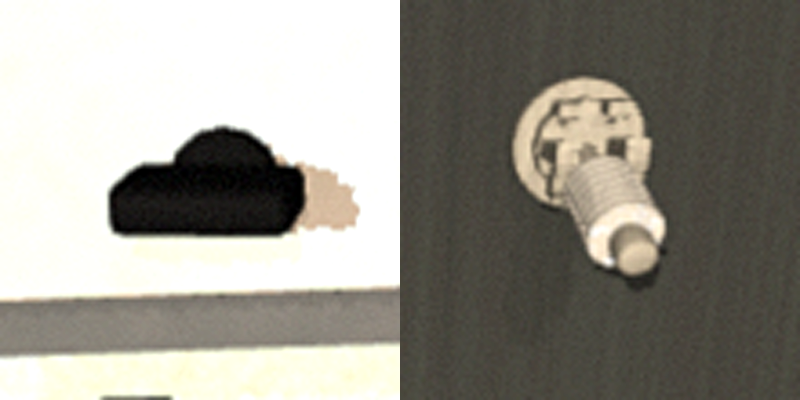

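The crop shows the wing nearly parallel to the lid's front edge, and the toggle leaning toward the robot with bushing centre near (580,145) in the crop.

```bash
python3 - <<'E'
from h import *
import pickle
i=pickle.load(open("w2.pkl","rb"));P=cloud(i);c=i["color"].astype(int);Z=P[...,2]
f=0.255;
# unit yaw: front edge of deck & right edge, from points near z .12
m=(abs(Z-.12)<.004)
cols=[]
e=[]
for u in range(140,540,4):
    v=np.nonzero(m[150:420,u])[0]
    if len(v): e.append(P[150+v.max(),u])
e=np.array(e); d=cv2.fitLine(e[:,:2].astype(np.float32),cv2.DIST_HUBER,0,.001,.001).ravel();print("front edge",d,"yaw",np.arctan2(-d[0],d[1])if d[1]>0 else np.arctan2(d[0],-d[1]))
e=[]
for v in range(40,330,4):
    u=np.nonzero(m[v,450:639])[0]
    if len(u): e.append(P[v,450+u.max()])
e=np.array(e); r=cv2.fitLine(e[:,:2].astype(np.float32),cv2.DIST_HUBER,0,.001,.001).ravel();print("right edge",r,"yaw",np.arctan2(r[1],r[0]))
# wing
g=c.max(2);w=np.zeros(g.shape,bool);w[225:280,180:270]=1
mm=w&(g<50);zz=Z[mm];print("wing z",np.percentile(zz,[5,25,50,75,95]),mm.sum())
t=mm&(Z>np.percentile(zz,90)-.004);q=P[t];print("top n",len(q),q.mean(0));rect=cv2.minAreaRect((q[:,:2]*1000).astype(np.float32));print(rect,cv2.boxPoints(rect))
# lid plane
l=(g>150)&(abs(Z-.13)<.02);lp=P[l]; lp=lp[(lp[:,0]<.66)]
A=np.c_[lp[:,:2],np.ones(len(lp))];k=np.linalg.lstsq(A,lp[:,2],rcond=None)[0];print("lid plane",k,np.linalg.norm(k[:2]),"z at wing",k@[.498,.137,1],len(lp))
# toggle
for nm,(x,y) in dict(bush=(580,142),tip=(637,252)).items():
    u,v=394+(x-400)/3.636,141+y/3.636; print(nm,(u,v),P[int(round(v)),int(round(u))],onz(i,u,v,.12),onz(i,u,v,.167))
# scene/top rays
E
```

```text
front edge [ 0.26122013 -0.9652793   0.4600248   0.05593899] yaw 0.26428598
right edge [ 0.96633196  0.25729865  0.6099832  -0.10521879] yaw 0.26022568
wing z [0.14507257 0.15566423 0.16665568 0.16794873 0.16891085] 1170
top n 696 [0.49958215 0.13632474 0.16911905]
((550.716796875, 107.55938720703125), (33.788330078125, 151.6655731201172), 60.63044738769531) [[476.34488  130.02803 ]
 [608.5176    55.64507 ]
 [625.08875   85.090744]
 [492.91602  159.47371 ]]
lid plane [-0.07217072 -0.0189138   0.17860485] 0.0746079370900375 z at wing 0.14007264393004432 47712
bush (443.5049504950495, 180.05390539053906) [ 0.59603851 -0.02742008  0.12864315] [ 0.59508291 -0.03019038  0.12      ] [ 0.59955069 -0.01302537  0.167     ]
tip (459.18151815181517, 210.30693069306932) [ 0.58092361 -0.03135534  0.16809809] [ 0.57275567 -0.05254059  0.12      ] [ 0.58054791 -0.0320477   0.167     ]
```

```bash
python3 - <<'E'
from h import *
import pickle
i=pickle.load(open("w2.pkl","rb"));P=cloud(i);c=i["color"].astype(int);Z=P[...,2]
g=c.max(2);w=np.zeros(g.shape,np.uint8);w[235:275,190:255]=1
mm=((g<60)&(w>0)).astype(np.uint8);n,L,st,ce=cv2.connectedComponentsWithStats(mm);k=1+st[1:,4].argmax();mm=L==k;print(st[k])
bot=np.array([(u,np.nonzero(mm[:,u])[0].max()+.5) for u in range(st[k,0]+5,st[k,0]+st[k,2]-5)])
pl=np.polyfit(bot[:,0],bot[:,1],1);print("slope px",pl)
u0,u1=st[k,0],st[k,0]+st[k,2]
for zz in(.17,.15):
  a,b=[onz(i,u,np.polyval(pl,u),zz) for u in(u0,u1)];d=a-b;print(zz,"edge",a,b,"yaw",np.arctan2(-d[0],d[1]),"len",np.linalg.norm(d))
t=mm&(Z>.158)&(Z<.175);q=P[t];q=q[np.linalg.norm(q[:,:2]-[.4985,.1365],axis=1)<.026]
for lo in (.158,.165,.167):
  s=q[q[:,2]>lo];r=cv2.minAreaRect((s[:,:2]*1000).astype(np.float32));C=np.cov(s[:,:2].T);ev=np.linalg.eigh(C)[1][:,1];print(lo,len(s),s.mean(0),r,"yaw",np.arctan(-ev[0]/ev[1]),np.ptp(s@[-.226,.974,0]),np.ptp(s@[.974,.226,0]))
print(np.percentile(q[:,2],[10,30,50,70,90]))
# row values across the wing at its centre column
u=222;print([(v,g[v,u],round(float(Z[v,u]),4),P[v,u,:2].round(4).tolist()) for v in range(236,275,2)])
ims=pickle.load(open("i0.pkl","rb"));im=ims["top"];g=im["color"].max(2)[302:317,247:271];print(g)
E
```

```text
[ 196  240   54   30 1204]
slope px [-5.91966173e-03  2.70771670e+02]
0.17 edge [0.48913604 0.15444416 0.17      ] [0.49887416 0.11315591 0.17      ] yaw 0.2316238187833127 len 0.04242110908186688
0.15 edge [0.47890074 0.15966549 0.15      ] [0.489372   0.11526882 0.15      ] yaw 0.23162381878331365 len 0.04561481465575405
0.158 846 [0.49933687 0.13655103 0.16660796] ((498.1091003417969, 136.99386596679688), (12.089103698730469, 39.20502471923828), 12.370306968688965) yaw 0.21874767119158642 0.03920752123450243 0.012314146598852882
0.165 695 [0.49850649 0.13693251 0.16765793] ((498.1091003417969, 136.99386596679688), (12.089103698730469, 39.20502471923828), 12.370306968688965) yaw 0.22257348050887588 0.03919508953244412 0.012314146598852882
0.167 545 [0.49778048 0.13714726 0.16803999] ((498.05535888671875, 137.02447509765625), (11.249307632446289, 38.76948547363281), 13.103795051574707) yaw 0.2230122432934636 0.03876456850515222 0.011249138457686714
[0.16215788 0.16671175 0.16750059 0.16806454 0.16869611]
[(236, np.int64(165), 0.1388, [0.5093, 0.1447]), (238, np.int64(168), 0.1393, [
[... 1668 characters left out ...]
96  62  56  55  55  55  55  54  54  54  53  53  51  51  50  49  49
   52  67  83  96 112 128]
 [149 105  66  56  55  54  54  53  53  52  51  51  50  48  50  49  48  50
   64  91 110 120 127 135]
 [162 123  78  58  55  54  56  52  52  49  48  48  49  49  49  48  50  56
   82 109 123 127 130 137]
 [170 146 110  89  82  79  76  70  59  53  50  48  48  49  50  51  55  74
  103 123 131 133 135 141]
 [175 165 148 138 133 123 113 105  88  70  57  54  52  53  56  64  82 104
  124 139 148 150 151 158]
 [178 175 169 165 162 155 147 134 119 101  85  76  76  79  87 103 126 141
  151 158 164 166 168 172]
 [178 176 173 170 169 168 164 157 147 132 120 116 121 123 130 144 155 163
  167 168 170 170 172 177]]
```

Emit:
send_rows(xyz=[[-0.0037,0.006,-0.005],[-0.0037,0.006,-0.005],[-0.0037,0.006,-0.005],[-0.0037,0.006,-0.005],[-0.0037,0.006,-0.005],[-0.0037,0.006,-0.005],[-0.0037,0.006,-0.005],[-0.0037,0.006,-0.005],[-0.0037,0.006,-0.005],[-0.0037,0.006,-0.005],[-0.0037,0.006,-0.005],[-0.0037,0.006,-0.005]], delta_rot=[[0,0,7.67],[0,0,7.67],[0,0,7.67],[0,0,7.67],[0,0,7.67],[0,0,7.67],[0,0,7.67],[0,0,7.67],[0,0,7.67],[0,0,7.67],[0,0,7.67],[0,0,7.67]], gripper=0.045)

```text
clock: 3.8
position: [0.4985, 0.1382, 0.2151]
ee_rot: [0.001, 0.607, 0.795, 0.001]
contact_force: [-0.1, -0.7, -0.0]
width: 0.0453
gripper_force: 0.0
```

Emit:
send_rows(xyz=[[0,0,0],[0,0,0],[0,0,0]], delta_rot=[[0,0,0],[0,0,0],[0,0,0]])

```text
clock: 4.1
position: [0.4993, 0.1382, 0.2141]
ee_rot: [0.001, 0.609, 0.793, 0.001]
contact_force: [0.2, -0.5, 0.1]
width: 0.045
gripper_force: 0.0
```

```bash
python3 - <<'E'
from h import *
from scipy.spatial.transform import Rotation as R
s=readout.get_state();q=s["ee_rot"];M=R.from_quat(q,scalar_first=True).as_matrix();print(s["clock"],s["position"],M.round(4),"yaw x",np.arctan2(M[1,0],M[0,0]),s["qpos"],s["width"])
E
```

```text
4.1 [0.49925487 0.13819144 0.21405846] [[-2.572e-01  9.664e-01  2.300e-03]
 [ 9.664e-01  2.572e-01 -0.000e+00]
 [-6.000e-04  2.200e-03 -1.000e+00]] yaw x 1.8309055669847332 [ 1.35920805e-01  1.86760850e-01  1.61828342e+00 -3.56629604e-04
  1.33427610e+00 -1.24105955e-01] 0.044983577387239036
```

Emit:
send_rows(xyz=[[-0.001,-0.001,-0.012],[0,0,-0.012],[0,0,-0.012],[0,0,-0.012],[0,0,-0.008],[0,0,-0.006],[0,0,0],[0,0,0]], delta_rot=[[0,0,0],[0,0,0],[0,0,0],[0,0,0],[0,0,0],[0,0,0],[0,0,0],[0,0,0]])

```text
clock: 4.9
position: [0.4982, 0.1378, 0.1509]
ee_rot: [0.0, 0.609, 0.794, 0.0]
contact_force: [-0.2, 0.1, 1.0]
width: 0.0448
gripper_force: 0.0
```

Emit:
send_rows(xyz=[[0,0,0],[0,0,0],[0,0,0],[0,0,0],[0,0,0],[0,0,0]], delta_rot=[[0,0,0],[0,0,0],[0,0,0],[0,0,0],[0,0,0],[0,0,0]], gripper=0, force=35)

```text
clock: 5.5
position: [0.4979, 0.1377, 0.1509]
ee_rot: [0.0, 0.609, 0.794, 0.0]
contact_force: [-1.1, -0.4, -0.2]
width: -0.0
gripper_force: 0.0
```

```bash
python3 - <<'E'
from h import *
import pickle
a=cap("wrist");b=cap("scene");pickle.dump((a,b),open("w3.pkl","wb"))
u,v=proj(b,(.498,.137,.16)).astype(int);print(u,v)
r=50;B=cv2.resize(b["color"][v-r:v+r,u-r:u+r],(480,480),interpolation=cv2.INTER_CUBIC)
A=a["color"][100:480,:]
A=cv2.resize(a["color"],(320,240))
A=cv2.resize(a["color"][240:480,160:480],(320,240))
A=np.vstack([A,cv2.resize(a["color"],(320,240))])
cv2.imwrite("pics/w3.png",np.clip(np.hstack([A,B])[...,::-1]*1.5,0,255).astype(np.uint8))
E
```

```text
304 181
```

View pics/w3.png

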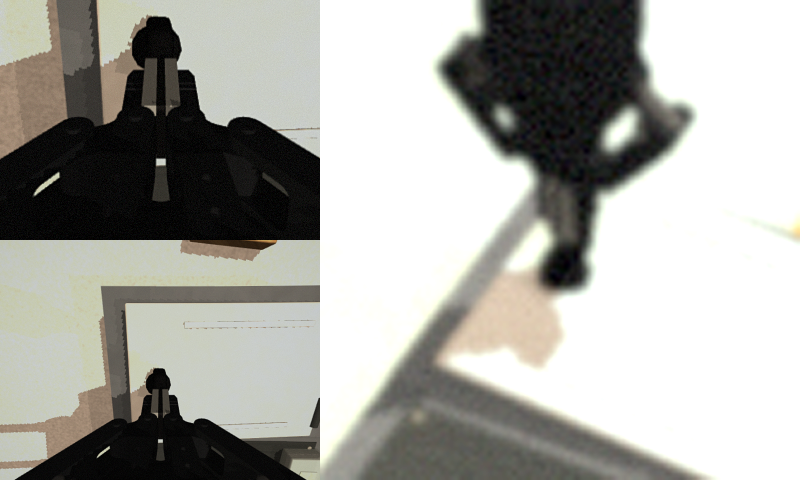

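Fingers look fully closed, with the wing end and boss visible beyond them at about (157,35) of the top-left crop. Checking with depth.

```bash
python3 - <<'E'
from h import *
import pickle
s=readout.get_state();print(s["clock"],s["position"],s["width"],s["gripper_force"])
a,b=pickle.load(open("w3.pkl","rb"));P=cloud(a);g=a["color"].max(2)
T=a["camera_from_world"];print("cam",-T[:3,:3].T@T[:3,3])
for p in [(.498,.137,.151),(.498,.137,.168),(.493,.156,.168)]: print(p,proj(a,p))
for v in range(250,350,6): print(v,g[v,317],P[v,317].round(4), g[v,308],P[v,308].round(4), P[v,328].round(4))
E
```

```text
5.6 [0.49787221 0.13767602 0.15084836] -0.0002837928123123804 0.0
cam [0.47587194 0.21974445 0.31499945]
(0.498, 0.137, 0.151) [320.20348449 295.86643015]
(0.498, 0.137, 0.168) [320.17781475 313.38297582]
(0.493, 0.156, 0.168) [320.4148046  273.79791931]
250 137 [0.4911 0.1565 0.1409] 139 [0.4867 0.1553 0.1407] [0.4966 0.1574 0.1392]
256 67 [0.4911 0.1567 0.1498] 95 [0.4875 0.1519 0.1402] [0.4974 0.1545 0.1401]
262 6 [0.4911 0.1569 0.1578] 4 [0.4873 0.1546 0.1548] [0.4963 0.1575 0.1559]
268 7 [0.4911 0.1574 0.166 ] 0 [0.4876 0.1542 0.1609] [0.496  0.1579 0.1641]
274 12 [0.4917 0.1551 0.167 ] 6 [0.488  0.1535 0.1658] [0.4963 0.1565 0.1674]
280 5 [0.4922 0.1533 0.1693] 8 [0.4886 0.1509 0.1663] [0.497  0.1541 0.1682]
286 6 [0.4931 0.1497 0.1675] 5 [0.4893 0.1484 0.167 ] [0.4978 0.151  0.1676]
292 8 [0.4938 0.147  0.1679] 7 [0.4901 0.1455 0.167 ] [0.4987 0.1478 0.167 ]
298 6 [0.4934 0.149  0.1775] 33 [0.4897 0.1482 0.1777] [0.498  0.1497 0.1764]
304 8 [0.4936 0.1485 0.1816] 50 [0.49   0.1478 0.182 ] [0.4978 0.1501 0.1824]
310 14 [0.4937 0.1483 0.1861] 47 [0.4901 0.1479 0.1869] [0.498  0.1492 0.1857]
316 6 [0.4937 0.1483 0.1907] 47 [0.4904 0.1471 0.1901] [0.4977 0.1497 0.1911]
322 4 [0.4937 0.1483 0.1949] 50 [0.4906 0.1468 0.1939] [0.4977 0.1494 0.195 ]
328 10 [0.4937 0.1488 0.1998] 48 [0.4908 0.1467 0.1978] [0.4974 0.1501 0.2002]
334 3 [0.4937 0.1487 0.2035] 49 [0.4908 0.1474 0.2027] [0.4975 0.1497 0.2034]
340 6 [0.4939 0.1483 0.2064] 47 [0.4909 0.1474 0.2063] [0.4975 0.1495 0.2068]
346 17 [0.4939 0.1481 0.2096] 111 [0.4909 0.1478 0.2103] [0.4974 0.1496 0.2104]
```

```bash
python3 - <<'E'
from h import *
import pickle
a,b=pickle.load(open("w3.pkl","rb"));P=cloud(a);g=a["color"].max(2)
e=np.array([.966,.259])
for v in (285,292,300,315,330):
    print(v,[(u,int(g[v,u]),round(float((P[v,u,:2]-[.498,.137])@e)*1000,1),round(float(P[v,u,2]),3)) for u in range(282,362,4)])
E
```

```text
285 [(282, 137, -19.9, 0.142), (286, 135, -17.9, 0.141), (290, 99, -15.8, 0.141), (294, 7, -13.2, 0.147), (298, 6, -11.3, 0.147), (302, 6, -9.2, 0.147), (306, 3, -6.7, 0.158), (310, 5, -4.5, 0.167), (314, 10, -2.7, 0.168), (318, 10, -1.0, 0.169), (322, 9, 0.8, 0.168), (326, 11, 2.6, 0.168), (330, 6, 4.4, 0.167), (334, 11, 7.0, 0.146), (338, 6, 9.1, 0.145), (342, 143, 11.6, 0.138), (346, 135, 13.7, 0.139), (350, 138, 15.8, 0.139), (354, 138, 17.9, 0.139), (358, 137, 20.1, 0.139)]
292 [(282, 113, -20.0, 0.142), (286, 93, -18.0, 0.142), (290, 99, -15.9, 0.142), (294, 5, -13.4, 0.147), (298, 5, -11.3, 0.147), (302, 8, -9.3, 0.147), (306, 3, -6.6, 0.161), (310, 4, -4.6, 0.167), (314, 8, -2.8, 0.168), (318, 10, -1.0, 0.168), (322, 6, 0.8, 0.168), (326, 6, 2.6, 0.167), (330, 11, 4.4, 0.167), (334, 9, 7.1, 0.145), (338, 5, 9.2, 0.144), (342, 142, 11.6, 0.139), (346, 137, 13.7, 0.14), (350, 137, 15.9, 0.139), (354, 137, 18.0, 0.139), (358, 138, 20.2, 0.139)]
300 [(282, 96, -20.1, 0.142), (286, 96, -18.2, 0.141), (290, 95, -16.1, 0.141), (294, 76, -13.9, 0.141), (298, 4, -11.5, 0.146), (302, 3
[... 588 characters left out ...]
1), (322, 5, 0.7, 0.189), (326, 51, 2.3, 0.19), (330, 50, 3.8, 0.191), (334, 52, 5.4, 0.19), (338, 6, 7.2, 0.184), (342, 3, 8.9, 0.184), (346, 10, 10.5, 0.184), (350, 1, 12.2, 0.183), (354, 111, 18.5, 0.138), (358, 138, 20.7, 0.138)]
330 [(282, 108, -20.8, 0.142), (286, 6, -12.9, 0.194), (290, 9, -11.4, 0.195), (294, 10, -9.9, 0.195), (298, 7, -8.4, 0.194), (302, 20, -6.9, 0.194), (306, 47, -5.0, 0.202), (310, 49, -3.7, 0.2), (314, 52, -2.2, 0.201), (318, 7, -0.8, 0.2), (322, 8, 0.7, 0.201), (326, 49, 2.1, 0.201), (330, 49, 3.6, 0.2), (334, 48, 5.0, 0.2), (338, 51, 6.4, 0.201), (342, 8, 8.3, 0.195), (346, 8, 9.8, 0.194), (350, 10, 11.3, 0.194), (354, 5, 12.9, 0.194), (358, 140, 21.0, 0.138)]
```

```bash
python3 - <<'E'
from h import *
import pickle
w1=pickle.load(open("w1.pkl","rb"));w2=pickle.load(open("w2.pkl","rb"))
for n,i,t in(("w1",w1,.3618),("w2",w2,.2718)):
    P=cloud(i);Z=P[...,2];
    for lo,hi in((120,290),(350,500)):
        m=(Z>t-.04)&(Z<t+.06)&(i["depth"]>0);m[:, :lo]=0;m[:,hi:]=0
        zz=Z[m];print(n,t,np.percentile(zz,[0.2,1,5,20])-t if len(zz) else None,len(zz))
a,b=pickle.load(open("w3.pkl","rb"));Pb=cloud(b);g=b["color"].max(2)
for z in(.14,.151,.161,.172,.19,.21): print(z,proj(b,(.498,.137,z)).round(1))
for v in range(165,192,2): print(v,[(int(g[v,u]),*(1000*Pb[v,u]).round().astype(int).tolist()) for u in (300,303,306,309,312)])
E
```

```text
w1 0.3618 [0.03481946 0.03575555 0.03803539 0.04268007] 2207
w1 0.3618 [0.03459162 0.03541889 0.0378244  0.04283517] 2247
w2 0.2718 [0.03486097 0.03559603 0.03783388 0.04273704] 2224
w2 0.2718 [0.03440974 0.03536046 0.03795917 0.04291114] 2221
0.14 [304.9 187.2]
0.151 [304.8 183.9]
0.161 [304.6 180.9]
0.172 [304.5 177.5]
0.19 [304.3 171.9]
0.21 [304.1 165.6]
165 [(11, 496, 126, 219), (21, 500, 132, 217), (21, 513, 128, 227), (20, 515, 135, 224), (22, 521, 138, 225)]
167 [(38, 497, 125, 213), (22, 501, 130, 212), (17, 512, 129, 220), (18, 516, 134, 218), (21, 527, 133, 226)]
169 [(51, 492, 129, 201), (45, 499, 132, 204), (27, 515, 125, 219), (18, 516, 133, 213), (29, 529, 130, 224)]
171 [(50, 491, 130, 193), (52, 503, 127, 203), (40, 507, 133, 201), (22, 515, 134, 206), (107, 473, 191, 138)]
173 [(49, 494, 126, 192), (51, 504, 127, 197), (47, 507, 133, 195), (18, 514, 136, 197), (140, 479, 183, 141)]
175 [(58, 492, 129, 182), (51, 504, 126, 192), (49, 509, 131, 192), (27, 516, 133, 194), (158, 482, 180, 138)]
177 [(126, 465, 156, 139), (53, 504, 126, 186), (54, 507, 132, 183), (34, 513, 136, 184), (171, 487, 174, 140)]
179 [(172, 471, 149, 141), (62, 503, 127, 178), (59, 508, 131, 178), (31, 504, 146, 165), (181, 489, 172, 136)]
181 [(180, 474, 146, 138), (62, 498, 132, 164), (41, 507, 132, 171), (52, 503, 147, 157), (187, 494, 167, 135)]
183 [(143, 498, 121, 166), (25, 506, 123, 170), (14, 508, 131, 165), (92, 500, 149, 146), (191, 500, 160, 138)]
185 [(91, 500, 119, 163), (12, 508, 121, 166), (17, 507, 132, 158), (103, 502, 147, 142), (191, 505, 154, 139)]
187 [(50, 500, 118, 156), (14, 510, 119, 162), (19, 502, 137, 143), (71, 508, 141, 145), (188, 506, 153, 134)]
189 [(50, 503, 115, 155), (6, 508, 120, 153), (17, 507, 131, 145), (101, 509, 139, 140), (190, 512, 147, 136)]
191 [(109, 495, 123, 136), (85, 502, 126, 139), (102, 509, 129, 141), (160, 510, 138, 135), (194, 519, 139, 139)]
```

Fingers actually end about 21 mm short of the reported TCP and are closed just above the wing. Reopening and going lower.

Emit:
send_rows(xyz=[[0,0,0.003],[0,0,0],[0,0,0],[0,0,0],[0,0,-0.006],[0,0,-0.007],[0,0,-0.007],[0,0,-0.005],[0,0,0],[0,0,0]], delta_rot=[[0,0,0],[0,0,0],[0,0,0],[0,0,0],[0,0,0],[0,0,0],[0,0,0],[0,0,0],[0,0,0],[0,0,0]], gripper=0.045)

```text
clock: 6.6
position: [0.4978, 0.1377, 0.1286]
ee_rot: [-0.0, 0.609, 0.794, -0.0]
contact_force: [-0.1, 0.4, -0.2]
width: 0.0449
gripper_force: 0.0
```

Emit:
send_rows(xyz=[[0,0,0],[0,0,0],[0,0,0],[0,0,0],[0,0,0]], delta_rot=[[0,0,0],[0,0,0],[0,0,0],[0,0,0],[0,0,0]], gripper=0, force=35)

```text
clock: 7.1
position: [0.4967, 0.1372, 0.1286]
ee_rot: [-0.001, 0.608, 0.794, -0.001]
contact_force: [-2.8, -1.9, 0.6]
width: 0.0113
gripper_force: 37.9
```

Emit:
send_rows(xyz=[[-0.0003,0,-0.002],[-0.0003,0,-0.002],[-0.0003,0,-0.002],[-0.0003,0,-0.002],[-0.0003,-0.0002,-0.002],[-0.0003,-0.0002,-0.002],[0,0,-0.002],[0,0,0],[0,0,0]], delta_rot=[[0,0,0],[0,0,0],[0,0,0],[0,0,0],[0,0,0],[0,0,0],[0,0,0],[0,0,0],[0,0,0]])

```text
clock: 8.0
position: [0.4949, 0.1366, 0.1155]
ee_rot: [-0.0, 0.608, 0.794, -0.001]
contact_force: [-6.7, -4.5, 7.0]
width: 0.0112
gripper_force: 34.4
```

Emit:
send_rows(xyz=[[-0.0008,-0.0006,-0.001],[-0.0007,-0.0005,-0.001],[0,0,0],[0,0,0]], delta_rot=[[0,0,0],[0,0,0],[0,0,0],[0,0,0]])

```text
clock: 8.4
position: [0.4949, 0.1366, 0.1146]
ee_rot: [0.0, 0.609, 0.793, 0.001]
contact_force: [-6.6, -1.0, 11.8]
width: 0.011
gripper_force: 34.9
```

Emit:
send_rows(xyz=[[0,0,0],[0,0,0],[0,0,0],[0,0,0],[0,0,0],[0,0,0]], delta_rot=[[0,0,-5],[0,0,-5],[0,0,-5],[0,0,-5],[0,0,-5],[0,0,-5]])

```text
clock: 9.0
position: [0.495, 0.1365, 0.1146]
ee_rot: [0.0, 0.794, 0.608, 0.001]
contact_force: [-4.9, -2.3, 11.0]
width: 0.011
gripper_force: 34.9
```

```bash
python3 - <<'E'
from h import *
s=readout.get_state();print(s["moment"],s["contact_force"],s["qpos"],2*np.arctan2(s["ee_rot"][2],s["ee_rot"][1]))
E
```

```text
[-0.33649611  0.81612347  0.05521314] [-4.90356501 -2.30445213 11.02341863] [1.33237315e-01 2.58268411e-01 1.78666163e+00 3.85427800e-04
 1.09436086e+00 3.97663937e-01] 1.306193336385372
```

Emit:
send_rows(xyz=[[0,0,0],[0,0,0],[0,0,0],[0,0,0],[0,0,0],[0,0,0],[0,0,0],[0,0,0],[0,0,0],[0,0,0],[0,0,0],[0,0,0]], delta_rot=[[0,0,-6],[0,0,-6],[0,0,-6],[0,0,-6],[0,0,-6],[0,0,-6],[0,0,-6],[0,0,-6],[0,0,-6],[0,0,-6],[0,0,-3],[0,0,0]])

```text
clock: 10.2
position: [0.4952, 0.1362, 0.1146]
ee_rot: [0.0, 0.995, 0.105, 0.001]
contact_force: [-5.1, -1.6, 11.1]
width: 0.0112
gripper_force: 35.0
```

```bash
python3 - <<'E'
from h import *
s=readout.get_state();print(s["moment"],s["contact_force"],2*np.arctan2(s["ee_rot"][2],s["ee_rot"][1])-.262)
E
```

```text
[-0.51435098  0.874047    0.01990392] [-5.12317173 -1.62603592 11.08503755] -0.05238868651603687
```

Emit:
send_rows(xyz=[[0,0,0],[0,0,0],[0,0,0]], delta_rot=[[0,0,-2],[0,0,-1],[0,0,0]])

```text
clock: 10.5
position: [0.4952, 0.1362, 0.1146]
ee_rot: [0.0, 0.997, 0.08, 0.001]
contact_force: [-5.1, -1.9, 11.7]
width: 0.0112
gripper_force: 41.5
```

```bash
python3 - <<'E'
from h import *
s=readout.get_state();print(s["moment"],s["contact_force"],2*np.arctan2(s["ee_rot"][2],s["ee_rot"][1])-.262)
E
```

```text
[-0.39947347  0.95593827  0.84809946] [-5.12526802 -1.93650781 11.656487  ] -0.10142453457767803
```

Emit:
send_rows(xyz=[[0,0,0],[0,0,0.001],[0,0,0]], delta_rot=[[0,0,2],[0,0,0],[0,0,0]])

```text
clock: 10.8
position: [0.4952, 0.1362, 0.115]
ee_rot: [0.0, 0.995, 0.097, 0.001]
contact_force: [-3.1, -2.0, 6.8]
width: 0.011
gripper_force: 34.6
```

Emit:
send_rows(xyz=[[0,0,0],[0,0,0],[0,0,0],[0,0,0.005],[0,0,0.015],[0,0,0.025],[0,0,0.03],[0,0,0.025],[0,0,0]], delta_rot=[[0,0,0],[0,0,0],[0,0,0],[0,0,0],[0,0,0],[0,0,0],[0,0,0],[0,0,0],[0,0,0]], gripper=0.045)

```text
clock: 11.7
position: [0.4975, 0.1367, 0.2178]
ee_rot: [-0.0, 0.995, 0.096, 0.004]
contact_force: [-0.7, 1.2, 0.2]
width: 0.0449
gripper_force: 0.0
```

```bash
python3 - <<'E'
from h import *
import pickle
i=cap("wrist");pickle.dump(i,open("w4.pkl","wb"));P=cloud(i);Z=P[...,2];g=i["color"].max(2)
s=readout.get_state();print(s["clock"],s["position"],2*np.arctan2(s["ee_rot"][2],s["ee_rot"][1]))
l=(g>150)&(abs(Z-.13)<.015);lp=P[l];lp=lp[(lp[:,0]<.66)&(lp[:,1]>.05)]
k=np.linalg.lstsq(np.c_[lp[:,:2],np.ones(len(lp))],lp[:,2],rcond=None)[0];print("lid",k,np.linalg.norm(k[:2]),k@[.495,.136,1])
near=(np.linalg.norm(P[...,:2]-[.495,.136],axis=2)<.028)&(g<60)&(Z>.148)&(Z<.162)
q=P[near];ev=np.linalg.eigh(np.cov(q[:,:2].T))[1][:,1];print(len(q),q.mean(0),"wing yaw from unit x",np.arctan(ev[1]/ev[0])-.262)
E
```

```text
11.75 [0.49603322 0.13647051 0.21570524] 0.19251682546192464
lid [-0.00920343 -0.0023226   0.13285496] 0.009491978297932862 0.12798338374204954
1019 [0.49722174 0.13726103 0.15528116] wing yaw from unit x -0.051432375136760966
```

Emit:
send_rows(xyz=[[0.012,-0.0286,0],[0.012,-0.0286,0],[0.012,-0.0286,0],[0.012,-0.0286,-0.004],[0.012,-0.0286,-0.005],[0.0124,-0.0289,-0.005],[0,0,0],[0,0,0],[0,0,0]], delta_rot=[[0,0,4],[0,0,0],[1.73,-6.46,0],[1.73,-6.46,0],[1.73,-6.46,0],[0,0,0],[0,0,0],[0,0,0],[0,0,0]])

```text
clock: 12.65
position: [0.5667, -0.0349, 0.1993]
ee_rot: [-0.023, 0.976, 0.129, 0.172]
contact_force: [0.0, 0.5, -0.6]
width: 0.0448
gripper_force: 0.0
```

```bash
cat > st.py <<'E'
from h import *
from scipy.spatial.transform import Rotation as R
s=readout.get_state();M=R.from_quat(s["ee_rot"],scalar_first=True).as_matrix()
ux=np.array([.966,.259,0]);uy=np.array([-.259,.966,0]);U=np.array([ux,uy,[0,0,1]])
piv=np.array([.5965,-.0278,.122])
print(round(float(s["clock"]),2),s["position"].round(4),"rel piv(unit mm)",(U@(s["position"]-piv)*1000).round(1),"toolz unit",(U@M[:,2]).round(3),"tooly",(U@M[:,1]).round(3),"F",np.round(U@s["contact_force"],1),"M",np.round(U@s["moment"],2),"w",s["width"],s["gripper_force"])
E
cat > mt.py <<'E'
from st import *
import sys,pickle
i=cap("wrist");pickle.dump(i,open(sys.argv[1]+".pkl","wb"))
u,v=proj(i,piv+[0,0,.02]).astype(int);print(u,v)
r=70;u=min(max(u,r),640-r);v=min(max(v,r),480-r);print("off",u-r,v-r)
P=cloud(i)
c=cv2.resize(i["color"][v-r:v+r,u-r:u+r,::-1],(560,560),interpolation=cv2.INTER_CUBIC)
cv2.imwrite("pics/"+sys.argv[1]+".png",np.clip(c*1.6,0,255).astype(np.uint8))
q=(P-piv)@U.T*1000
b=(q[...,2]>32)&(q[...,2]<50)&(abs(q[...,1])<20)&(abs(q[...,0])<25)
z=q[b];print(len(z))
if len(z): print("upper part med",np.median(z,0),"tip region",np.median(z[z[:,2]>np.percentile(z[:,2],90)],0))
E
python3 mt.py w5
```

```text
12.65 [ 0.5667 -0.0349  0.1993] rel piv(unit mm) [-30.6   0.9  77.3] toolz unit [ 0.342  0.001 -0.94 ] tooly [ 0.001 -1.    -0.001] F [ 0.1  0.4 -0.6] M [ 0.    0.14 -0.02] w 0.04480220521262072 0.0
322 235
off 252 165
593
upper part med [-12.71004673   0.65667554  39.1806833 ] tip region [-15.40297216   0.10674208  46.8432424 ]
```

View pics/w5.png

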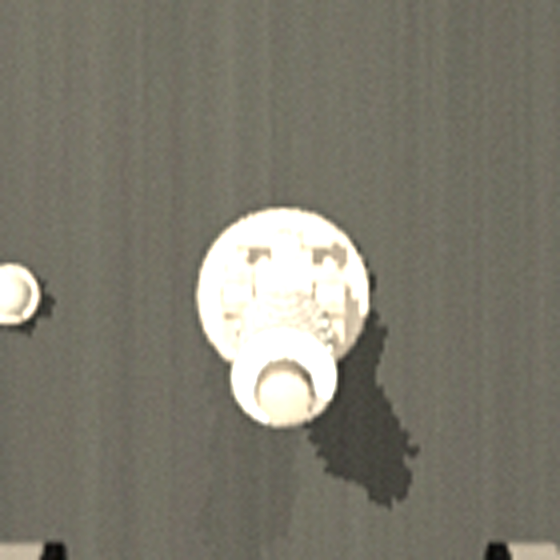

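Image shows the toggle centred under the tool: tip at about (286,392), bushing centre at (283,290) in the crop, y offset under 1 mm.

Emit:
send_rows(xyz=[[0.0025,-0.0003,0],[0.0034,0.0009,-0.0096],[0.0034,0.0009,-0.0096],[0.0034,0.0009,-0.0096],[0.0034,0.0009,-0.0096],[0.0034,0.0009,-0.0096],[0.0034,0.0009,-0.0096],[0.0034,0.0009,-0.0096],[0,0,0],[0,0,0]], delta_rot=[[0,0,0],[0,0,0],[0,0,0],[0,0,0],[0,0,0],[0,0,0],[0,0,0],[0,0,0],[0,0,0],[0,0,0]])

```text
clock: 13.7
position: [0.5933, -0.0297, 0.1323]
ee_rot: [-0.023, 0.976, 0.129, 0.172]
contact_force: [-0.8, 0.4, -0.9]
width: 0.0447
gripper_force: 0.0
```

```bash
python3 st.py
```

```text
13.7 [ 0.5933 -0.0297  0.1323] rel piv(unit mm) [-3.6 -1.  10.3] toolz unit [ 0.343  0.    -0.939] tooly [ 0. -1.  0.] F [-0.7  0.6 -0.9] M [-0.01  0.12  0.02] w 0.04473993400325911 0.0
```

Emit:
send_rows(xyz=[[0.0014,0.001,-0.0045],[0.0014,0.001,-0.0044],[0,0,0],[0,0,0]], delta_rot=[[0,0,0],[0,0,0],[0,0,0],[0,0,0]], gripper=0.026)

```text
clock: 14.1
position: [0.596, -0.0277, 0.1237]
ee_rot: [-0.023, 0.976, 0.129, 0.173]
contact_force: [0.4, 0.7, 0.2]
width: 0.0258
gripper_force: 0.0
```

```bash
python3 - <<'E'
from st import *
import pickle
i=cap("wrist");pickle.dump(i,open("w6.pkl","wb"))
P=cloud(i);q=(P-s["position"])@M*1000  # tool frame
for sg in(-1,1):
    y=sg*q[...,1];b=(y>11)&(y<26)&(q[...,2]<-5)&(q[...,2]>-60)&(abs(q[...,0])<16)
    z=q[b];print(len(z),np.percentile(z[:,2],[80,90,95,98,99.5]) if len(z) else "", np.percentile(z[:,0],[2,98]) if len(z) else "",np.percentile(sg*z[:,1],[2,98]))
l=np.array([-.343,0,.939]);print("t",(U@(s["position"]-piv))@l*1000)
c=cv2.resize(i["color"][160:440,220:420,::-1],(430,600),interpolation=cv2.INTER_CUBIC)
cv2.imwrite("pics/w6.png",np.clip(c*1.7,0,255).astype(np.uint8))
E
```

```text
14.1 [ 0.596  -0.0277  0.1237] rel piv(unit mm) [-0.4  0.3  1.7] toolz unit [ 0.343 -0.    -0.939] tooly [ 0. -1.  0.] F [0.6 0.6 0.2] M [ 0.    0.09 -0.05] w 0.025849817350285215 0.0
2102 [-35.03028728 -30.28173357 -27.71984044 -25.53432837 -22.19712175] [-9.34188578 11.83971035] [13.50399122 25.51419394]
2216 [-35.07916786 -30.42041387 -27.91395808 -25.59424575 -23.03349331] [-9.21472028 11.80894336] [12.26267307 25.39901534]
t 1.7291899903481245
```

View pics/w6.png

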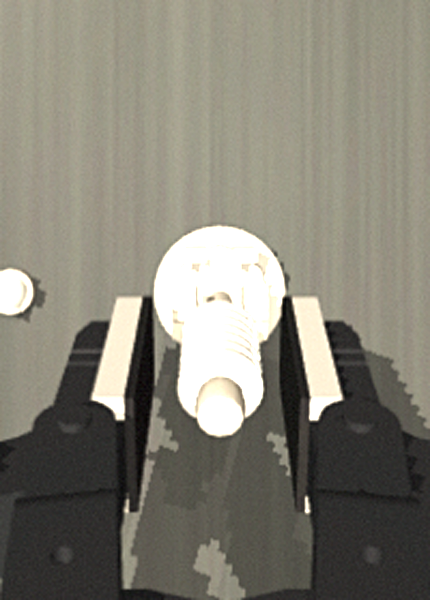

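Fingers bracket the collar evenly, their inner faces at x≈148 and 285 and the collar centred at 220, with the ends above the gate. Closing.

Emit:
send_rows(xyz=[[0,0,0],[0,0,0],[0,0,0],[0,0,0]], delta_rot=[[0,0,0],[0,0,0],[0,0,0],[0,0,0]], gripper=0, force=45)

```text
clock: 14.55
position: [0.5964, -0.0281, 0.1242]
ee_rot: [-0.022, 0.976, 0.129, 0.173]
contact_force: [-1.9, -2.3, 2.5]
width: 0.0129
gripper_force: 43.9
```

```bash
python3 st.py
```

```text
14.55 [ 0.5964 -0.0281  0.1242] rel piv(unit mm) [-0.2 -0.2  2.2] toolz unit [ 0.344 -0.001 -0.939] tooly [ 0.    -1.     0.001] F [-2.4 -1.7  2.5] M [-0.19  0.32 -0.1 ] w 0.012927961197311214 43.94605815410614
```

Emit:
send_rows(xyz=[[-0.0007,-0.0002,0.002],[-0.0007,-0.0002,0.002],[-0.0008,-0.0002,0.0021],[0,0,0],[0,0,0]], delta_rot=[[0,0,0],[0,0,0],[0,0,0],[0,0,0],[0,0,0]])

```text
clock: 15.05
position: [0.5943, -0.0286, 0.1294]
ee_rot: [-0.022, 0.976, 0.129, 0.173]
contact_force: [5.4, -2.9, -8.1]
width: 0.0128
gripper_force: 43.9
```

```bash
python3 st.py
```

```text
15.05 [ 0.5943 -0.0286  0.1294] rel piv(unit mm) [-2.3 -0.2  7.4] toolz unit [ 0.343 -0.001 -0.939] tooly [ 0.    -1.     0.001] F [ 4.5 -4.2 -8.1] M [-0.56 -0.16 -0.17] w 0.012771654096062636 43.86282563209534
```

Emit:
send_rows(xyz=[[-0.0003,-0.0001,0.0008],[0,0,0],[0.0007,0.0002,0.0003],[0.0007,0.0002,0.0002],[0.0007,0.0002,0.0001],[0.0007,0.0002,0],[0.0007,0.0002,0],[0.0007,0.0002,-0.0001],[0.0007,0.0002,-0.0002],[0.0007,0.0002,-0.0003],[0,0,0],[0,0,0]], delta_rot=[[0,0,0],[0,0,0],[-1.3,4.84,0],[-1.3,4.84,0],[-1.3,4.84,0],[-1.3,4.84,0],[-1.3,4.84,0],[-1.3,4.84,0],[-1.3,4.84,0],[-1.3,4.84,0],[0,0,0],[0,0,0]])

```text
clock: 16.25
position: [0.5986, -0.0274, 0.1284]
ee_rot: [0.023, 0.976, 0.129, -0.174]
contact_force: [0.6, -3.9, -8.0]
width: 0.0127
gripper_force: 44.0
```

```bash
python3 st.py
```

```text
16.25 [ 0.5986 -0.0274  0.1284] rel piv(unit mm) [ 2.2 -0.2  6.4] toolz unit [-0.345 -0.001 -0.938] tooly [ 0.001 -1.     0.   ] F [-0.4 -3.9 -8. ] M [-0.7  -0.45  0.03] w 0.012746393766748073 43.98379325866699
```

Emit:
send_rows(xyz=[[0.0006,0.0002,0],[-0.0005,-0.0001,-0.0014],[-0.0005,-0.0001,-0.0014],[-0.0005,-0.0002,-0.0014],[0,0,0],[0,0,0]], delta_rot=[[0,0,0],[0,0,0],[0,0,0],[0,0,0],[0,0,0],[0,0,0]])

```text
clock: 16.85
position: [0.5982, -0.0275, 0.127]
ee_rot: [0.023, 0.976, 0.129, -0.172]
contact_force: [-1.5, -6.1, -6.6]
width: 0.0125
gripper_force: 44.1
```

```bash
python3 st.py
```

```text
16.85 [ 0.5982 -0.0275  0.127 ] rel piv(unit mm) [ 1.7 -0.2  5. ] toolz unit [-0.342 -0.001 -0.94 ] tooly [ 0.    -1.     0.001] F [-3.  -5.5 -6.6] M [-0.92 -0.25  0.04] w 0.012514355205607551 44.0744948387146
```

Emit:
send_rows(xyz=[[0,0,0],[0,0,0],[0,0,0]], delta_rot=[[0,0,0],[0,0,0],[0,0,0]])

```text
clock: 17.15
position: [0.5982, -0.0275, 0.127]
ee_rot: [0.023, 0.976, 0.129, -0.172]
contact_force: [-0.8, -5.2, -6.0]
width: 0.013
gripper_force: 44.1
```

```bash
python3 st.py
```

```text
17.15 [ 0.5982 -0.0275  0.127 ] rel piv(unit mm) [ 1.7 -0.2  5. ] toolz unit [-0.342 -0.001 -0.94 ] tooly [ 0.001 -1.     0.001] F [-2.1 -4.8 -6. ] M [-0.95 -0.25  0.05] w 0.013019850940563547 44.07434284687042
```

Emit:
send_rows(xyz=[[-0.0004,-0.0001,-0.001],[-0.0003,-0.0001,-0.0009],[0,0,0],[0,0,0]], delta_rot=[[0,0,0],[0,0,0],[0,0,0],[0,0,0]])

```text
clock: 17.55
position: [0.5977, -0.0276, 0.1254]
ee_rot: [0.023, 0.976, 0.129, -0.172]
contact_force: [-0.2, -5.0, -5.8]
width: 0.0127
gripper_force: 44.2
```

```bash
python3 st.py
```

```text
17.55 [ 0.5977 -0.0276  0.1254] rel piv(unit mm) [ 1.2 -0.1  3.4] toolz unit [-0.342 -0.002 -0.94 ] tooly [ 0.001 -1.     0.001] F [-1.4 -4.8 -5.8] M [-0.86 -0.24  0.03] w 0.01273209955444004 44.19311821460724
```

Emit:
send_rows(xyz=[[-0.0004,-0.0001,-0.001],[-0.0003,-0.0001,-0.001],[0,0,0],[0,0,0]], delta_rot=[[0,0,0],[0,0,0],[0,0,0],[0,0,0]])

```text
clock: 17.95
position: [0.5972, -0.0278, 0.1237]
ee_rot: [0.023, 0.976, 0.129, -0.172]
contact_force: [-0.2, -5.5, -1.8]
width: 0.013
gripper_force: 44.5
```

```bash
python3 st.py
```

```text
17.95 [ 0.5972 -0.0278  0.1237] rel piv(unit mm) [ 0.6 -0.2  1.7] toolz unit [-0.341 -0.002 -0.94 ] tooly [ 0.001 -1.     0.001] F [-1.7 -5.2 -1.8] M [-0.9  -0.16  0.02] w 0.012991114040007837 44.48844015598297
```

Emit:
send_rows(xyz=[[0,0,0],[0,0,0],[0,0,0],[0,0,0],[0.002,0.0005,0.006],[0.0033,0.0009,0.0094],[0.0066,0.0018,0.0188],[0.0066,0.0018,0.0188],[0.0066,0.0018,0.0188],[0,0,0],[0,0,0]], delta_rot=[[0,0,0],[0,0,0],[0,0,0],[0,0,0],[0,0,0],[0,0,0],[0,0,0],[0,0,0],[0,0,0],[0,0,0],[0,0,0]], gripper=0.045)

```text
clock: 19.05
position: [0.6222, -0.0205, 0.1946]
ee_rot: [0.023, 0.976, 0.129, -0.172]
contact_force: [-0.4, 0.3, 0.1]
width: 0.045
gripper_force: 0.0
```

```bash
python3 - <<'E'
import sys;sys.argv=["mt","w7"]
exec(open("mt.py").read())
# profile along lever, on-lean direction
l=np.array([.343,0,.939]);t=q@l;p=q@np.array([.939,0,-.343])
b=(abs(q[...,1])<9)&(abs(p)<9)&(t>8)&(t<55)
for a in range(8,54,3):
    m=b&(t>=a)&(t<a+3);print(a,int(m.sum()),np.percentile(q[m][:,1],[3,97]).round(1) if m.sum()>3 else "",p[m].mean().round(1) if m.sum() else "")
E
```

```text
19.05 [ 0.6222 -0.0205  0.1946] rel piv(unit mm) [26.7  0.3 72.6] toolz unit [-0.342 -0.001 -0.94 ] tooly [ 0.001 -1.     0.001] F [-0.3  0.4  0.1] M [-0.   -0.17 -0.05] w 0.044980648174849355 0.0
321 261
off 251 191
558
upper part med [15.49057329  0.06471311 38.20444762] tip region [13.7254192   0.06104469 46.71124029]
8 93 [-8.2  7.5] 5.2
11 54 [-7.3  7.5] 5.5
14 56 [-8.2  7.8] 3.9
17 33 [-8.7  8.4] -1.7
20 39 [-6.4  7.6] 4.8
23 37 [-6.4  7.5] 4.8
26 39 [-6.9  6.9] 4.8
29 42 [-6.8  7.2] 4.7
32 47 [-6.5  7.7] 4.5
35 48 [-7.   7.6] 4.3
38 301 [-6.6  7.2] 0.5
41 22 [-6.5  4.6] 1.0
44 40 [-4.   4.1] 0.9
47 155 [-3.4  3.7] -1.2
50 0  
53 0
```

View pics/w7.png

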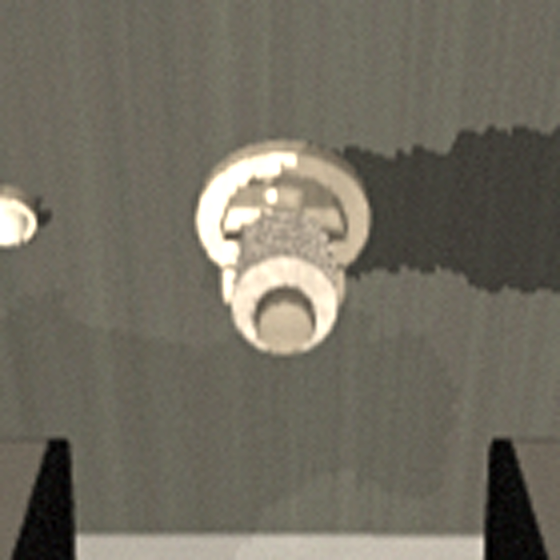

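The lever leans to the rear, and the collar's top face (crop (285,300)) lies 38–41 mm from the pivot, so it is down. Retreating and checking once more.

Emit:
send_rows(xyz=[[-0.01,0,0.02],[-0.02,0,0.03],[-0.02,0,0.03],[-0.02,0,0.02],[0,0,0],[0,0,0]], delta_rot=[[0,0,0],[1.73,-6.46,0],[1.73,-6.46,0],[1.73,-6.46,0],[0,0,0],[0,0,0]])

```text
clock: 19.7
position: [0.5503, -0.0208, 0.2966]
ee_rot: [0.001, 0.991, 0.13, 0.002]
contact_force: [0.3, 0.8, -0.7]
width: 0.0455
gripper_force: 0.0
```

```bash
python3 - <<'E'
from st import *
import pickle
i=pickle.load(open("w7.pkl","rb"));q=(cloud(i)-piv)@U.T*1000;t=q@np.array([.343,0,.939]);p=q@np.array([.939,0,-.343])
m=(abs(q[...,1])<8)&(abs(p)<9)&(t>36.5)&(t<43);print("collar top",np.median(t[m]))
i=cap("wrist");P=cloud(i);Z=P[...,2];g=i["color"].max(2)
l=(g>150)&(abs(Z-.13)<.012);lp=P[l];lp=lp[(lp[:,0]<.66)&(lp[:,1]>.05)]
k=np.linalg.lstsq(np.c_[lp[:,:2],np.ones(len(lp))],lp[:,2],rcond=None)[0];print("lid",len(lp),np.linalg.norm(k[:2]))
E
```

```text
19.7 [ 0.5503 -0.0208  0.2966] rel piv(unit mm) [-42.9  18.7 174.6] toolz unit [ 0.003 -0.002 -1.   ] tooly [-0.    -1.     0.002] F [ 0.5  0.8 -0.7] M [ 0.05 -0.04 -0.02] w 0.045452303394851186 0.0
collar top 39.48516309362445
lid 41387 0.010089495153716866
```

```bash
python3 -c "
from rig import order
print(order.sign_off())"
```

```text
the job is handed in; nothing more can be done
None
```

The job is handed in: the lid is shut with its latch turned to the stop, and the toggle is over to the rear with its collar fully down, finished at about 20 s of the 58 s allowed. The dial and the other bench items were not touched.

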